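Shut and lock the findings chest

TASK

Lock up the small wooden findings chest: with the fingertips push both open drawers fully home, and only then push the thumb tab of the locking bar on its top to the chest's right end, until it stops, so that its tongues stand in front of both drawers. Everything is only pushed: do not pinch the tab or the drawer fronts, do not lift or shove the chest out of its place, and leave the card box on it, the beaker, the stone and the pliers where they are.

Things in the scene. Friction and masses are not known exactly. Their poses are not given: they have to be found in the camera images.
- chest: Low wooden findings chest, loose on rubber feet, about 3 kg: 150 mm deep (x), 234 mm wide (y), flat top 66 mm above the bench. Origin: centre of its underside. +x points to its back, +y to its left end as seen by someone facing its front, z up; two drawers side by side in its front (-x). A hard shove (above some 12 N) makes it slip on the bench.
- chest_center (a point): Centre of the chest, 33 mm above the bench; axes as the chest's.
- bar (a joint): Steel locking bar along the front of the chest's top, sliding along the chest's y. 0 = unlocked; the value grows (m) as it is pushed towards the chest's right end (-y); 0.045 = against its stop, locked. Stays where it is left; friction about 1.5 N, no spring. Two tongues hang from it 5 mm before the chest's front, 15 mm down from the top: below 0.006 they clear the drawers, further across they block an open one.
- tab (a point): Centre of the bar's upright steel thumb tab, at the chest's mid-width when unlocked (chest x = -0.058); moves with the bar. 81 mm above the bench; the tab rises from 71 mm (the bar's top) to 91 mm, is 16 mm wide in x and 23 mm in y: a flat end 11.5 mm to either side of this point. The bar is 14 mm wide (x). Axes as the chest's.
- tab_left_end: The tab's end plate facing the chest's left (+y) end, the one to push on; origin is not at the plate but on the bar, see tab.
- tab_right_end: The tab's end plate facing the chest's right (-y) end; origin on the bar, see tab.
- tin_box: Small dark card box, loose, 40 x 54 x 24 mm, standing on the back part of the chest's top; origin at the centre of its underside. Leave alone.
- crucible_cup: Cream beaker, loose, 47 mm wide, 44 mm high, standing to the right of the chest; origin at the centre of its underside. Leave alone.
- sharpening_bar: White dressing stone, loose, 26 x 102 x 21 mm, on the bench to the right in front of the chest; origin at the centre of its underside, long side along its y. Leave alone.
- pliers: Red-handled pliers lying flat, loose, 113 x 50 x 11 mm, on the bench to the left in front of the chest; origin at the centre of their underside. Leave alone.
- left_drawer (a joint): The left drawer of the chest (+y half of its front). 0 = fully home, front flush with the chest's front; the value is how far it is pulled out (m, along the chest's -x), at most 0.09. It stays where it is left; friction about 1.5 N, no spring or catch.
- left_front (a point): Centre of the outer face of the left drawer's front board, 33 mm above the bench; moves with the drawer. The board is flat, 94 mm wide, 42 mm high (12 to 54 mm above the bench), 9 mm thick. Axes as the chest's: push home along +x. When home it lies at chest x = -0.075, y = +0.055.
- left_face: Outer layer of the left drawer's front board, the side to push on; origin at the middle of the board's lower edge, on the outer face.
- left_inside: Inner layer of the left drawer's front board; origin as the outer layer's.
- right_drawer (a joint): The right drawer of the chest (-y half of its front). 0 = fully home, front flush with the chest's front; the value is how far it is pulled out (m, along the chest's -x), at most 0.09. It stays where it is left; friction about 1.5 N, no spring or catch.
- right_front (a point): Centre of the outer face of the right drawer's front board, 33 mm above the bench; moves with the drawer. The board is flat, 94 mm wide, 42 mm high (12 to 54 mm above the bench), 9 mm thick. Axes as the chest's: push home along +x. When home it lies at chest x = -0.075, y = -0.055.
- right_face: Outer layer of the right drawer's front board, the side to push on; origin at the middle of the board's lower edge, on the outer face.
- right_inside: Inner layer of the right drawer's front board; origin as the outer layer's.

How it is judged:
By the outcome, as a careful person would: the job done as asked, in the order asked, and still so for the second after the job is handed in, with the robot touching nothing.
It also fails if it takes over 51 s, if anything falls off the work surface, if the arm or the gripper's body presses on something with over 40 N, if the wrist force passes 120 N, or if a joint passes its speed limit or range.

ROBOT

A 6-joint arm with a two-finger parallel gripper is mounted at the origin on a cart in front of the work surface, level with it; the furniture and walls round the work are solid. World frame = base frame: x ahead of the robot, y to its left, z up, the work surface at z = 0. Lengths are in m, angles in degrees, forces in N, time in s.
With the tool pointing down it reaches from about 0.4 to 0.825 m from the base axis. Payload 7 kg.
Tool frame: the origin (TCP) lies on the centre line of the jaws, within the pads' length; the fingertips stand 8 mm ahead of it and the grasp point (between the pads) lies 11 mm behind it; z points along the fingers, y is the line along which they close (so a half turn about z gives the same grasp; the last joint's range is limited). The gripper opens to 88 mm and grips with 3 to 60 N. Pads are 19 mm wide; open, the fingers measure 130 mm over their backs; the gripper's body (78 mm by 193 mm) begins 47 mm behind the grasp point.
Start: joints at [84.345, 20.546, 0.682, 0, -70.136, -16.507], TCP at [0.255, 0.625, 0.235] pointing down, gripper open.
Joint ranges: [-176.03, 176.03], [-82.01, 121.73], [-58.28, 71.71], [-173.87, 95.51], [-174.79, -0.11], [-173.66, 173.66]. Speed limits (degrees/s): [136.94, 136.94, 172.46, 180, 180, 180].

INTERFACE

Orientations are given as [roll, pitch, yaw] about the fixed x, y, z axes, in that order (R = Rz(yaw) Ry(pitch) Rx(roll)).
In Python, from plant import ctrl, vision gives the robot as it stands. The module is installed in compiled form; this text tells all that it offers.
- The arm moves only by the tool move_arm, never from a script. Its argument "moves" is one flat list of numbers, 7 for each row, row after row: the finger opening in cm, from 0 to 8.76, then the shift along the tool's x, y, z in cm, then the turn, a rotation vector about the tool's x, y, z in rad. A call has 1 to 8 rows; each row shifts and turns the commanded pose from where the row before left it, along the tool's axes as they then stand; what a row does not reach is not made up. A row lasts 1/10 s, in which the tool goes at most 50 mm and 8.59 degrees, less where a joint would pass 70% of its speed; a pose out of reach is approached as far as the arm can. A call with a gripper value outside its range is refused whole. The fingers move at their own pace and stop on an object; the grip force is fixed at half the most. Time passes only in rows, so rows that do not move let the fingers close. It gives the time, the measured TCP pose, the force, the opening and the grip force at its end, in the units of the state.
- ctrl.get_obs(): the state, without advancing time (a new reading comes with each control period).
- vision.snapshot(name): name is "side" or "top" or "wrist"; returns (picture, depth): 400x640x3 uint8, red, green, blue; 400x640 float32, m along the optical axis (not along the pixel's ray), 0 where there is no reading.
- vision.camera_model(name): a dict with "vertical_fov" (degrees; the focal length in pixels is half the picture's height over the tangent of half this angle, whatever the lens; pixels are square), "cx", "cy" (the principal point, pixels), "cam_to_world" (4x4, takes a point from camera to world coordinates). Camera axes: x right, y down, z forward; pixel columns grow to the right and rows downward; lengths in m; the calibration is good to about 2 mm. A picture is of the moment at which its call begins: read the wrist's pose just before it. camera_model takes no time and is no camera call; for the wrist camera it gives the pose at the moment of the call.
- ctrl.close_job(): hands the job in; it is judged then, once.
The state is a dict: "clock": time; "joint_pos": joint angles; "qvel": joint speeds; "tau": joint torques, N m; "tool_pos": TCP position; "orientation": TCP orientation; "force": force on the tool from outside, world axes, zero at the start; "moment": the same for the moment, N m; "opening": finger opening in m; "gripper_force": force on a finger pad.
Only numpy, scipy, OpenCV 4.12 (cv2) and the standard library are available. Lean on these libraries where they do the work, as an engineer would, in place of code of your own. Each camera call takes 0.05 s, during which the arm holds its last target. There are 200 camera calls.

## Working session

There is one attempt and no reset: what is moved stays moved. The work goes in short steps, Python scripts to look and compute and a tool call to move; the robot and the scene stay as the last step left them, time stands still between calls to the robot, and variables do not carry over. Pictures are saved under pics/ and viewed, at most 10 in all, crops included, and the job is handed in when it is done.

Besides the shell and the picture viewer there is one more tool, called after "Request:" as name(argument=value, ...) on one line, values as JSON. move_arm: Moves the arm, as the interface text tells. Its arguments: {"type":"object","properties":{"moves":{"type":"array"}},"required":["moves"]}

```bash
mkdir -p pics; cat > h.py <<'E'
import numpy as np, cv2
from plant import ctrl, vision
def snap(n,f=None):
    m=vision.camera_model(n); rgb,d=vision.snapshot(n)
    if f: cv2.imwrite('pics/'+f,rgb[:,:,::-1])
    F=200/np.tan(np.radians(m['vertical_fov']/2))
    v,u=np.mgrid[0:400,0:640]
    P=np.stack([(u-m['cx'])/F*d,(v-m['cy'])/F*d,d,np.ones_like(d)],-1)@np.array(m['cam_to_world']).T
    P=P[...,:3]; P[d==0]=np.nan
    return rgb,d,P
E
python3 - <<'E'
from h import *
o=ctrl.get_obs();print(o)
for n in('top','side'):
    r,d,P=snap(n,n+'1.png'); np.save(n+'.npy',P)
    print(n,np.array(vision.camera_model(n)['cam_to_world']).round(3).tolist())
E
```

```text
{'clock': 0.0, 'joint_pos': array([ 8.43481865e+01,  2.05917515e+01,  6.33546542e-01, -2.07072686e-02,
       -7.01354973e+01, -1.65058840e+01]), 'qvel': array([-0.01580984, -0.0287288 , -0.09271699, -0.04744589, -0.02360617,
       -0.02819991]), 'tau': array([ 5.64721831e-04, -5.82716238e+01,  2.93055475e+01,  6.99728832e+00,
        6.95289214e-03, -1.73808612e-04]), 'tool_pos': array([0.25443278, 0.62469462, 0.23361553]), 'orientation': array([ 1.79904628e+02, -7.96088391e-03, -2.21647430e+01]), 'force': array([-0.51155157,  0.1138149 ,  0.1208244 ]), 'moment': array([-0.01589523,  0.00025786, -0.00187203]), 'gripper_force': 0.0, 'opening': 0.08761815485570079}
top [[0.006, -0.981, 0.192, 0.322], [-1.0, -0.003, 0.015, 0.033], [-0.014, -0.192, -0.981, 1.302], [0.0, 0.0, 0.0, 1.0]]
side [[0.902, 0.311, -0.3, 0.843], [0.432, -0.657, 0.617, -0.597], [-0.005, -0.686, -0.727, 0.817], [0.0, 0.0, 0.0, 1.0]]
```

View pics/top1.png

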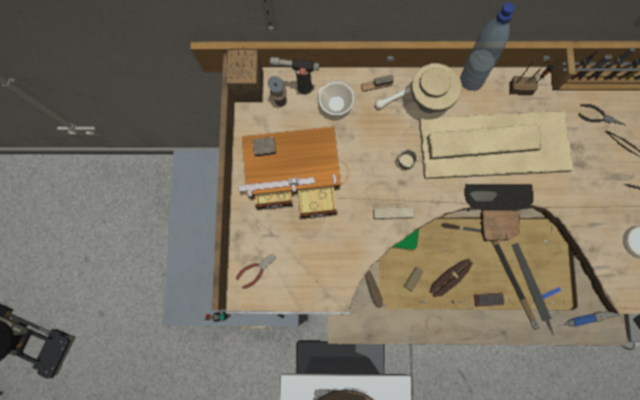

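View pics/side1.png

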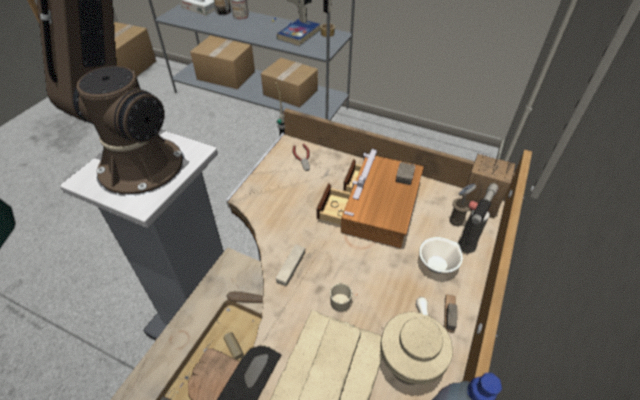

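The top view shows the chest at px (243–341, 128–190) with both drawers open, the left at (273,200) and the right at (317,202), and the tab at (294,184). The pliers are at (257,270), the stone at (393,212) and the beaker at (406,160). Next I'll measure.

```bash
python3 - <<'E'
from h import *
for n,(u0,u1,v0,v1) in dict(top=(225,420,115,300),side=(290,450,130,260)).items():
    P=np.load(n+'.npy'); img=cv2.imread(f'pics/{n}1.png')
    Q=P[v0:v1,u0:u1]; I=img[v0:v1,u0:u1]
    m=(abs(Q[...,2]-.066)<.006)&(I[...,2]>110)&(I[...,0]<80)
    m=cv2.morphologyEx(m.astype(np.uint8),cv2.MORPH_OPEN,np.ones((3,3)))>0
    pts=Q[m][:,:2].astype(np.float32); r=cv2.minAreaRect(pts); print(n,m.sum(),r,cv2.boxPoints(r).round(3).tolist(), np.median(Q[m][:,2]))
P=np.load('top.npy')
for (u,v) in [(294,180),(294,184),(294,188),(242,188),(340,179),(264,145),(274,206),(318,215),(300,216),(334,213),(258,207),(290,205),(393,212),(375,213),(412,212),(406,160),(222,200),(240,282),(270,258),(310,240)]: print((u,v),P[v,u].round(3))
img=cv2.imread('pics/top1.png')[120:230,230:350]
cv2.imwrite('pics/c1.png',cv2.resize(img,None,fx=5,fy=5,interpolation=cv2.INTER_CUBIC))
E
```

```text
top 4155 ((0.6727507710456848, 0.1379854381084442), (0.154420405626297, 0.23512329161167145), 6.481663703918457) [[0.5830000042915344, 0.2460000067949295], [0.609000027179718, 0.012000000104308128], [0.7630000114440918, 0.029999999329447746], [0.7360000014305115, 0.2639999985694885]] 0.06500495487261171
side 2284 ((0.6928716897964478, 0.13926668465137482), (0.11626705527305603, 0.2417149394750595), 6.723208904266357) [[0.6209999918937683, 0.25200000405311584], [0.6489999890327454, 0.012000000104308128], [0.7649999856948853, 0.026000000536441803], [0.7360000014305115, 0.26600000262260437]] 0.06730987692488377
(294, 180) [0.616 0.126 0.087]
(294, 184) [0.608 0.127 0.076]
(294, 188) [0.599 0.127 0.073]
(242, 188) [0.6   0.257 0.067]
(340, 179) [0.624 0.013 0.065]
(264, 145) [0.705 0.202 0.089]
(274, 206) [0.559 0.179 0.041]
(318, 215) [0.537 0.068 0.039]
(300, 216) [0.532 0.112 0.053]
(334, 213) [0.542 0.028 0.044]
(258, 207) [0.556 0.219 0.047]
(290, 205) [0.564 0.14  0.03 ]
(393, 212) [ 0.549 -0.123  0.019]
(375, 213) [ 0.546 -0.077  0.022]
(412, 212) [ 0.549 -0.172  0.017]
(406, 160) [ 0.692 -0.162  0.   ]
(222, 200) [0.565 0.301 0.089]
(240, 282) [ 0.371  0.265 -0.   ]
(270, 258) [0.432 0.19  0.004]
(310, 240) [ 0.479  0.089 -0.002]
```

View pics/c1.png

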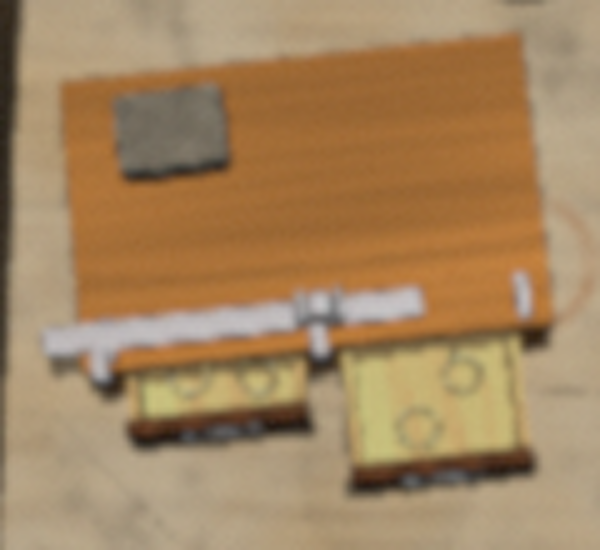

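The crop shows the left drawer open about 35 mm and the right about 70 mm. The bar is unlocked, with its tongues clear of both drawers. The chest is yawed about 6.6° with its centre near (0.675, 0.138). I'll close the fingers, align with the chest and travel there at height.

Request:
move_arm(moves=[0,0,0,0,0,0,-0.1255,0,0,0,0,0,0,-0.1255,0,0,0,0,0,0,-0.1255,0,0,0,0,0,0,-0.1255,0,2,4.3,0,0,0,0,0,2,4.3,0,0,0,0,0,2,4.3,0,0,0,0,0,2,4.3,0,0,0,0])

```text
clock: 0.9
tool_pos: [0.3543, 0.4616, 0.2342]
orientation: [180.0, 0.0, 6.6]
force: [2.1, 0.3, -0.6]
opening: 0.0291
gripper_force: 0.0
```

Request:
move_arm(moves=[0,2,4.3,0,0,0,0,0,2,4.3,0,0,0,0,0,2,4.3,0,0,0,0,0,2,4.3,0,0,0,0,0,2,4.3,0,0,0,0,0,2,4.3,0,0,0,0,0,2,4.3,0,0,0,0,0,0,0,0,0,0,0])

```text
clock: 1.7
tool_pos: [0.5291, 0.1762, 0.234]
orientation: [179.9, 0.1, 6.3]
force: [0.5, 0.1, -0.2]
opening: 0.0006
gripper_force: 0.0
```

```bash
python3 - <<'E'
from h import *
print(ctrl.get_obs()['tool_pos'],ctrl.get_obs()['orientation'])
r,d,P=snap('wrist','w1.png'); np.save('w.npy',P)
I=r[...,::-1].astype(int)
m=(abs(P[...,2]-.066)<.005)&(I[...,2]>I[...,0]+50)
m=cv2.morphologyEx(m.astype(np.uint8),cv2.MORPH_OPEN,np.ones((5,5)))>0
q=cv2.minAreaRect(P[m][:,:2].astype(np.float32));print(q,cv2.boxPoints(q).round(3).tolist())
# drawer boards: tops at z~.054
for z0 in (.054,.091):
    k=(abs(P[...,2]-z0)<.004); n,l,s,c=cv2.connectedComponentsWithStats(k.astype(np.uint8))
    for i in range(1,n):
        if s[i,4]>150: q=cv2.minAreaRect(P[l==i][:,:2].astype(np.float32)); print(z0,s[i],np.round(q[0],3),np.round(q[1],3),round(q[2],1))
E
```

```text
[0.52912985 0.17615264 0.23404501] [1.79936073e+02 5.41192296e-02 6.31586044e+00]
((0.6489009261131287, 0.1356346160173416), (0.09660883992910385, 0.23820723593235016), 6.373091697692871) [[0.5879999995231628, 0.24899999797344208], [0.6140000224113464, 0.012000000104308128], [0.7099999785423279, 0.023000000044703484], [0.6840000152587891, 0.2590000033378601]]
0.054 [190   0   8 229 682] [0.577 0.302] [0.213 0.002] 0.2
0.054 [269 142  96   9 846] [0.567 0.181] [0.008 0.093] 6.4
0.054 [379 177  94  10 883] [0.544 0.069] [0.009 0.094] 6.6
0.091 [ 162    0   19  252 3471] [0.564 0.308] [0.216 0.015] 0.0
0.091 [379  90  14  15 198] [0.618 0.129] [0.011 0.011] 6.9
```

View pics/w1.png

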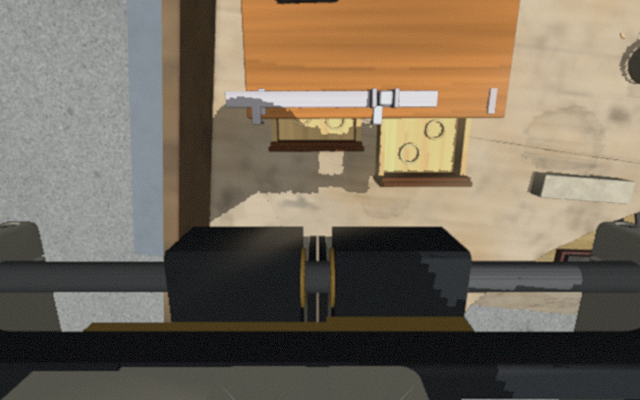

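The wrist view confirms the layout: left board top at (315,146), right at (425,182), tab at (385,97), yaw about 6.4°. I'll descend in front of the left drawer.

Request:
move_arm(moves=[0,0,0,4.7,0,0,0,0,0,0,4.7,0,0,0,0,0,0,4.7,0,0,0,0,0,0,4.7,0,0,0,0,0,0,0,0,0,0])

```text
clock: 2.25
tool_pos: [0.5231, 0.1787, 0.0408]
orientation: [179.7, 0.6, 6.6]
force: [-0.3, -0.1, -0.2]
opening: 0.0007
gripper_force: 0.0
```

Request:
move_arm(moves=[0,0.8,0,0,0,0,0,0,0.8,0,0,0,0,0,0,0.6,0,0,0,0,0,0,0.5,0,0,0,0,0,0,0.5,0,0,0,0,0,0,0.5,0,0,0,0,0])

```text
clock: 2.85
tool_pos: [0.5647, 0.1848, 0.0472]
orientation: [-180.0, -0.0, 6.6]
force: [-2.6, 0.1, 1.4]
opening: 0.0005
gripper_force: 0.9
```

Request:
move_arm(moves=[0,0.5,0,0,0,0,0,0,0.4,0,0,0,0,0,0,0.3,0,0,0,0,0,0,0.2,0,0,0,0,0,0,0,0,0,0,0,0])

```text
clock: 3.35
tool_pos: [0.5786, 0.1864, 0.0464]
orientation: [180.0, -0.0, 6.6]
force: [0.1, -0.1, 0.0]
opening: 0.0005
gripper_force: 0.0
```

Request:
move_arm(moves=[0,0.1,0,0,0,0,0,0,0.1,0,0,0,0,0,0,0,0,0,0,0,0])

```text
clock: 3.65
tool_pos: [0.5801, 0.1867, 0.0465]
orientation: [180.0, 0.0, 6.6]
force: [-2.2, 0.3, -0.4]
opening: 0.0003
gripper_force: 0.5
```

Request:
move_arm(moves=[0,0.1,0,0,0,0,0,0,0,0,0,0,0,0])

```text
clock: 3.85
tool_pos: [0.5811, 0.1867, 0.0465]
orientation: [180.0, 0.0, 6.6]
force: [-1.3, -0.3, -1.0]
opening: 0.0002
gripper_force: 0.6
```

Request:
move_arm(moves=[0,0.1,0,0,0,0,0,0,0.1,0,0,0,0,0,0,0,0,0,0,0,0])

```text
clock: 4.15
tool_pos: [0.5821, 0.1868, 0.0464]
orientation: [180.0, 0.1, 6.6]
force: [-6.1, 1.0, 2.3]
opening: 0.0006
gripper_force: 3.0
```

Request:
move_arm(moves=[0,0.1,0,0,0,0,0,0,0,0,0,0,0,0])

```text
clock: 4.35
tool_pos: [0.5822, 0.1868, 0.0464]
orientation: [180.0, 0.2, 6.6]
force: [-10.3, 3.1, 6.2]
opening: 0.0004
gripper_force: 5.1
```

```bash
cat > b.py <<'E'
from h import *
for c in ('top','wrist'):
    r,d,P=snap(c); I=r[...,::-1].astype(int)
    k=(abs(P[...,2]-.066)<.006)&(I[...,2]>I[...,0]+50)&(abs(P[...,0]-.67)<.13)&(abs(P[...,1]-.13)<.16)
    k=cv2.morphologyEx(k.astype(np.uint8),cv2.MORPH_OPEN,np.ones((3,3)))>0
    if k.sum()>300:
        q=cv2.minAreaRect(P[k][:,:2].astype(np.float32)); print(c,'top',np.round(q[0],4),np.round(q[1],4),round(q[2],2))
    if c=='wrist':
        k=(abs(P[...,2]-.054)<.003)&(P[...,1]<.28); n,l,s,cc=cv2.connectedComponentsWithStats(k.astype(np.uint8))
        for i in range(1,n):
            if s[i,4]>100: q=cv2.minAreaRect(P[l==i][:,:2].astype(np.float32)); print(s[i],np.round(q[0],4),np.round(q[1],4),round(q[2],1))
E
python3 b.py
```

```text
top top [0.6777 0.1026] [0.1552 0.1678] 6.27
wrist top [0.6456 0.158 ] [0.096  0.1931] 6.43
```

The left drawer stopped hard at 10 N, which is below the slip limit. Now the right drawer.

Request:
move_arm(moves=[0,-3,0,0,0,0,0,0,-3.5,0,0,0,0,0,0,-3,1,0,0,0,0,0,0,3.5,0,0,0,0,0,0,3.5,0,0,0,0,0,0,3,0,0,0,0,0,0,0,0,0,0,0])

```text
clock: 5.15
tool_pos: [0.5027, 0.0645, 0.0469]
orientation: [-180.0, -0.0, 6.5]
force: [1.3, -0.7, 0.2]
opening: 0.0003
gripper_force: 0.0
```

Request:
move_arm(moves=[0,1,0,0,0,0,0,0,1,0,0,0,0,0,0,0.6,0,0,0,0,0,0,0.6,0,0,0,0,0,0,0.6,0,0,0,0,0,0,0.6,0,0,0,0,0,0,0.6,0,0,0,0,0,0,0,0,0,0,0,0])

```text
clock: 5.95
tool_pos: [0.5531, 0.0729, 0.0465]
orientation: [180.0, -0.0, 6.6]
force: [0.0, 0.1, -0.5]
opening: 0.0007
gripper_force: 0.0
```

Request:
move_arm(moves=[0,0.6,0,0,0,0,0,0,0.6,0,0,0,0,0,0,0.6,0,0,0,0,0,0,0.5,0,0,0,0,0,0,0.5,0,0,0,0,0,0,0,0,0,0,0,0])

```text
clock: 6.55
tool_pos: [0.581, 0.076, 0.0466]
orientation: [180.0, -0.1, 6.6]
force: [0.2, -0.1, -0.3]
opening: 0.0005
gripper_force: 0.0
```

Request:
move_arm(moves=[0,0.4,0,0,0,0,0,0,0.3,0,0,0,0,0,0,0.2,0,0,0,0,0,0,0.1,0,0,0,0,0,0,0,0,0,0,0,0])

```text
clock: 7.05
tool_pos: [0.5902, 0.0771, 0.0467]
orientation: [-180.0, -0.0, 6.6]
force: [0.7, -0.3, 0.2]
opening: 0.0007
gripper_force: 0.2
```

Request:
move_arm(moves=[0,0.1,0,0,0,0,0,0,0,0,0,0,0,0])

```text
clock: 7.25
tool_pos: [0.591, 0.0772, 0.0466]
orientation: [-180.0, -0.0, 6.6]
force: [-1.2, -0.2, 1.2]
opening: 0.0003
gripper_force: 0.5
```

Request:
move_arm(moves=[0,0.1,0,0,0,0,0,0,0,0,0,0,0,0])

```text
clock: 7.45
tool_pos: [0.592, 0.0773, 0.0466]
orientation: [180.0, -0.0, 6.6]
force: [-0.9, -0.7, 0.2]
opening: -0.0
gripper_force: 0.6
```

Request:
move_arm(moves=[0,0.1,0,0,0,0,0,0,0,0,0,0,0,0])

```text
clock: 7.65
tool_pos: [0.593, 0.0774, 0.0466]
orientation: [-180.0, -0.0, 6.6]
force: [0.1, 0.4, 1.5]
opening: 0.0006
gripper_force: 0.5
```

Request:
move_arm(moves=[0,0.1,0,0,0,0,0,0,0,0,0,0,0,0])

```text
clock: 7.85
tool_pos: [0.594, 0.0775, 0.0466]
orientation: [180.0, -0.0, 6.6]
force: [-1.1, -0.7, 1.4]
opening: 0.0004
gripper_force: 0.5
```

Request:
move_arm(moves=[0,0.1,0,0,0,0,0,0,0,0,0,0,0,0])

```text
clock: 8.05
tool_pos: [0.5945, 0.0775, 0.0465]
orientation: [180.0, 0.0, 6.6]
force: [-2.4, -0.1, 2.1]
opening: 0.0007
gripper_force: 1.4
```

Request:
move_arm(moves=[0,0.1,0,0,0,0,0,0,0,0,0,0,0,0])

```text
clock: 8.25
tool_pos: [0.5945, 0.0774, 0.0463]
orientation: [180.0, 0.1, 6.6]
force: [-6.6, 0.6, 4.5]
opening: 0.0009
gripper_force: 3.2
```

Both drawers have stopped. I'll back off, rise, and check from the wrist camera.

Request:
move_arm(moves=[0,-3,0,0,0,0,0,0,-4,-1,0,0,0,0,0,0,-2,-4,0,0,0,0,0,-2,-4.5,0,0,0,0,0,-2,-4.5,0,0,0,0,0,-2,-4,0,0,0,0,0,0,0,0,0,0])

```text
clock: 8.95
tool_pos: [0.5194, 0.1626, 0.2233]
orientation: [-179.7, -0.7, 6.8]
force: [-0.8, 0.1, -1.3]
opening: 0.0004
gripper_force: 0.0
```

```bash
cat >> b.py <<'E'
cv2.imwrite('pics/w2.png',r[:,:,::-1])
k=(P[...,2]>.084)&(P[...,2]<.096)&(P[...,1]<.2)&(P[...,0]<.66)&(P[...,0]>.57); print('tab',P[k].mean(0),np.nanmin(P[k],0),np.nanmax(P[k],0))
o=ctrl.get_obs(); print(o['tool_pos'],o['orientation'])
E
python3 b.py
```

```text
top top [0.6771 0.1036] [0.1549 0.1696] 6.48
wrist top [0.6409 0.1349] [0.0823 0.2382] 6.63
tab [0.61735845 0.12859863 0.08955784] [0.60851    0.11642896 0.0841905 ] [0.62633647 0.14052865 0.09335028]
[0.51650543 0.16005149 0.21768363] [-1.79889805e+02 -1.72110076e-01  6.65960728e+00]
```

View pics/w2.png

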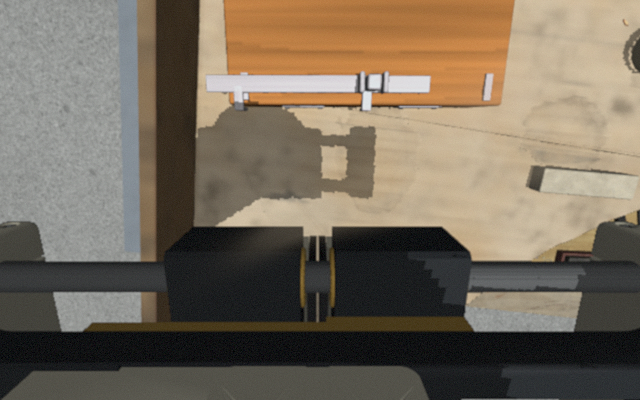

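Both drawers are flush with the chest front, at px (245–435, 106), and the tab is at (376,82). I'll position to the left of the tab and descend.

Request:
move_arm(moves=[0,3.2,0,0,0,0,0,0,3.2,0,0,0,0,0,0,3.2,-0.2,0,0,0,0,0,0,0,4,0,0,0,0,0,0,4,0,0,0,0,0,0,2,0,0,0,0,0,0,0,0,0,0])

```text
clock: 9.75
tool_pos: [0.6084, 0.17, 0.1111]
orientation: [179.8, 0.5, 6.5]
force: [-0.6, -1.1, -0.6]
opening: 0.0005
gripper_force: 0.0
```

Request:
move_arm(moves=[0,0,0,0,0,0,0,0,0,0,0,0,0,0])

```text
clock: 9.95
tool_pos: [0.6119, 0.1722, 0.1178]
orientation: [-180.0, -0.1, 6.6]
force: [0.5, 0.5, 0.7]
opening: 0.0002
gripper_force: 0.0
```

Request:
move_arm(moves=[0,0,0,2,0,0,0,0,0,0,1.3,0,0,0,0,0,0,0,0,0,0])

```text
clock: 10.25
tool_pos: [0.6102, 0.1717, 0.0825]
orientation: [180.0, 0.1, 6.6]
force: [0.1, -0.6, 0.1]
opening: 0.0005
gripper_force: 0.0
```

Request:
move_arm(moves=[0,0,0.5,0,0,0,0,0,0,0.5,0,0,0,0,0,0,0.5,0,0,0,0,0,0,0.5,0,0,0,0,0,0,0,0,0,0,0])

```text
clock: 10.75
tool_pos: [0.6136, 0.1516, 0.084]
orientation: [-180.0, -0.0, 6.6]
force: [0.0, 0.4, 0.1]
opening: 0.0008
gripper_force: 0.0
```

Request:
move_arm(moves=[0,0,0.5,0,0,0,0,0,0,0.5,0,0,0,0,0,0,0.5,0,0,0,0,0,0,0.5,0,0,0,0])

```text
clock: 11.15
tool_pos: [0.6159, 0.1321, 0.0837]
orientation: [-180.0, -0.0, 6.6]
force: [-0.4, 2.2, 1.2]
opening: 0.0007
gripper_force: 0.9
```

Request:
move_arm(moves=[0,0,0.4,0,0,0,0,0,0,0.2,0,0,0,0,0,0,0,0,0,0,0])

```text
clock: 11.45
tool_pos: [0.6162, 0.1258, 0.0834]
orientation: [180.0, 0.0, 6.6]
force: [-0.2, -1.1, -0.5]
opening: 0.0003
gripper_force: 0.0
```

Pushing on in short steps, watching the force.

Request:
move_arm(moves=[0,0,0.3,0,0,0,0,0,0,0.2,0,0,0,0,0,0,0,0,0,0,0])

```text
clock: 11.75
tool_pos: [0.6167, 0.121, 0.0834]
orientation: [180.0, 0.0, 6.6]
force: [0.0, 0.9, -0.4]
opening: 0.0004
gripper_force: 0.0
```

Request:
move_arm(moves=[0,0,0.1,0,0,0,0,0,0,0.1,0,0,0,0,0,0,0,0,0,0,0])

```text
clock: 12.05
tool_pos: [0.617, 0.1193, 0.0834]
orientation: [180.0, 0.0, 6.6]
force: [0.2, 1.0, -0.7]
opening: 0.0004
gripper_force: 0.4
```

Request:
move_arm(moves=[0,0,0.1,0,0,0,0,0,0,0,0,0,0,0])

```text
clock: 12.25
tool_pos: [0.6172, 0.1183, 0.0835]
orientation: [180.0, 0.0, 6.6]
force: [-0.3, 1.2, -0.7]
opening: 0.0
gripper_force: 0.5
```

Request:
move_arm(moves=[0,0,0.1,0,0,0,0,0,0,0,0,0,0,0])

```text
clock: 12.45
tool_pos: [0.6174, 0.1173, 0.0835]
orientation: [180.0, 0.0, 6.6]
force: [-1.1, 1.5, -0.9]
opening: 0.0007
gripper_force: 0.5
```

Request:
move_arm(moves=[0,0,0.15,0,0,0,0,0,0,0.1,0,0,0,0,0,0,0,0,0,0,0])

```text
clock: 12.75
tool_pos: [0.6178, 0.1147, 0.0836]
orientation: [180.0, -0.0, 6.6]
force: [0.0, 1.5, -0.4]
opening: 0.0002
gripper_force: 0.3
```

Request:
move_arm(moves=[0,0,0.15,0,0,0,0,0,0,0,0,0,0,0])

```text
clock: 12.95
tool_pos: [0.6179, 0.114, 0.0836]
orientation: [-179.9, -0.0, 6.6]
force: [-1.5, 4.5, -0.3]
opening: 0.0002
gripper_force: 2.2
```

```bash
python3 - <<'E'
from h import *
r,d,P=snap('side'); 
k=(P[...,2]>.076)&(P[...,2]<.093)&(P[...,1]<.098)&(P[...,1]>.0)&(abs(P[...,0]-.617)<.03); print(k.sum(),P[k].min(0),P[k].max(0),P[k].mean(0))
E
```

```text
28 [0.61329231 0.0724987  0.07647424] [0.62918882 0.07817248 0.09125407] [0.62177587 0.07515601 0.08386103]
```

Request:
move_arm(moves=[0,0,0.1,0,0,0,0,0,0,0,0,0,0,0])

```text
clock: 13.2
tool_pos: [0.6179, 0.1139, 0.0836]
orientation: [-179.9, -0.0, 6.6]
force: [-3.5, 9.1, 0.1]
opening: 0.0001
gripper_force: 4.6
```

Request:
move_arm(moves=[0,0,-2,0,0,0,0,0,0,-2,0,0,0,0,0,0,0,-4,0,0,0,0,-3,0,-5,0,0,0,0,-3,0,-5,0,0,0,0,-3,0,0,0,0,0,0,0,0,0,0,0,0,0,0,0,0,0,0,0])

```text
clock: 14.0
tool_pos: [0.5324, 0.1426, 0.2101]
orientation: [-180.0, -0.1, 6.6]
force: [0.8, 0.2, 0.2]
opening: 0.0001
gripper_force: 0.0
```

```bash
sed -i 's/w2.png/w3.png/' b.py; python3 b.py
```

```text
top top [0.68   0.0811] [0.1553 0.1241] 6.42
wrist top [0.6452 0.1356] [0.0901 0.2381] 6.67
tab [0.62206274 0.08788174 0.0894453 ] [0.61319679 0.0756127  0.08408037] [0.63085408 0.09958268 0.09323105]
[0.53291959 0.14267279 0.20905301] [1.79967466e+02 8.56299511e-03 6.60075098e+00]
```

View pics/w3.png

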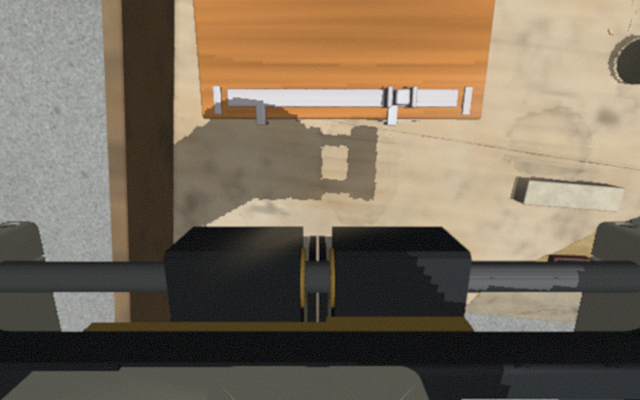

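The bar is against its stop: the tab sits 44.7 mm right of chest centre, and the tool stopped dead at 9 N. The tongues stand at px (261,113) and (392,115), in front of both closed drawers, and the chest is unmoved. Handing in.

```bash
python3 -c "
from plant import ctrl
print(ctrl.close_job())"
```

```text
the job is handed in; nothing more can be done
None
```

Both drawers are pushed fully home and the locking bar is then pushed against its stop, so its tongues stand in front of both; I handed the job in at about 14 s, and nothing else was touched.

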